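Set the batch counter's thumbwheel to 7 and start it

TASK

Set the batch counter for the next seven straps: roll its big ridged digit wheel up, top going away from you, until the 7 on the yellow face has clicked in on top between the two red pointers, without rolling past it. Only then throw the red-knobbed start lever over to its far stop. Leave the tin, the glue pot, the wax and the wooden slicker where they are.

Things in the scene. Friction and masses are not known exactly. Their poses are not given: they have to be found in the camera images.
- counter: batch counter, fixed, stands in the red-walled tray (walls 96 mm high): grey plinth 150 (x) x 140 (y) x 14 mm; origin under its centre, x away from the robot side, y left, z up. The digit wheel stands between blue cheeks (128 x 8 mm, tops at z 101). Red pointers (6 x 6 mm) rise to z 129 at x 0, y 5 and y 59 mm. The lever's blue pedestal (60 x 36 mm, top z 95) is at x 0, y -44
- wheel_axle (a point): centre of the digit wheel on its level axle (along counter y): counter x 0, y 32, z 82 mm; point axes are the counter's. Wheel 40 mm wide, white hub radius 52 mm; ten grey ridges, 6 mm thick, full width, reach radius 66 mm, one every 36 degrees; a black numeral 0 to 9 on each face between them, the 7 on yellow, the rest on white
- wheel_top (a point): point on the hub's surface at the very top, between the pointers (fixed to the counter: x 0, y 32, z 134 mm); the face found here is the digit that is set. Ridges passing here reach 14 mm higher
- wheel (a joint): wheel turn in rad: digit on top = joint / 0.6283 (7 at 4.398). Grows, counting up, when the top moves away from the robot (counter +x). Starts clicked in at 2, 3, 4 or 5. A digit clicked in is centred on top, with ridges 18 degrees before and behind. A detent takes about 3 to 5 N on a ridge; pushed past half a step (18 degrees) it snaps to the next digit, else it springs back
- lever (a joint): start lever in rad: 0 leans 0.5 rad from upright towards the robot (-x), 1.0 is the far stop, 0.5 rad from upright to the far side (+x). It stays where it is left (friction, about 2 to 3 N at the knob). Starts between 0 and 0.2
- lever_knob (a point): middle of the red knob (about 26 mm across, 34 mm long) of the start lever, 55 mm from the lever's axle, which lies along the counter's y at x 0, y -44, z 97 mm of the counter; the knob's top end is 17 mm further out
- round_tin: round tin in the tray, yellow lid, 65 mm across, 31 mm high; bystander, origin under its centre
- wax_block: yellow block of wax beside the tray 36 x 55 x 23 mm; bystander, origin under its centre
- glue_pot: open cream-coloured glue pot in the tray, 70 mm across, 66 mm high; bystander, origin under its centre
- slicker: turned wooden edge slicker beside the tray, 22 mm thick, 105 mm long, lying; bystander, origin under its centre

How it is judged (in metres and radians):
On the way, in this order (a step that is already met when the one before it is completed fails the run):
1. the 7 is clicked in on top while the lever is still at its near side (value of joint wheel between 4.278 and 4.518 rad and value of joint lever below 0.4 rad), for 0.2 s.
2. the start lever is thrown over to its far stop (value of joint lever above 0.88 rad), for 0.2 s.
At the end, for the whole second after the job is handed in: the yellow 7 is clicked in on top (wheel joint within 0.12 rad of 4.398) and the start lever is at its far stop (joint above 0.88), both at rest; tin, wax, pot and slicker within 30 mm of where they stood (value of joint wheel between 4.278 and 4.518 rad and value of joint lever above 0.88 rad and velocity of joint wheel between -0.1 and 0.1 rad/s and velocity of joint lever between -0.1 and 0.1 rad/s); the robot touches nothing.
It fails at once if the wheel is rolled past 7 (more than half a step beyond it) (value of joint wheel above 4.762 rad).
It fails at once if the lever is thrown over before the 7 is on top (value of joint lever above 0.6 rad and value of joint wheel below 4.098 rad).
It fails at once if the tin, wax block, glue pot or slicker is moved more than 30 mm (distance of any of round_tin, wax_block, glue_pot, slicker from where it was at the start of the episode above 0.03 m).
It also fails if it takes over 53 s, if anything falls off the work surface, if the arm or the gripper's body presses on something with over 40 N, if the wrist force passes 120 N, or if a joint passes its speed limit or range.

ROBOT

A 6-joint arm with a two-finger parallel gripper is mounted at the origin on a cart in front of the work surface, level with it; the furniture and walls round the work are solid. World frame = base frame: x ahead of the robot, y to its left, z up, the work surface at z = 0. Lengths are in mm, angles in rad, forces in N, time in s.
With the tool pointing down it reaches from about 300 to 875 mm from the base axis. Payload 6.4 kg.
Tool frame: the origin (TCP) lies at the very end of the fingers, on their centre line; the grasp point (between the pads) lies 19 mm behind it (grip_depth is the distance from the TCP to the grasp point, in mm); y points along the fingers, z is the direction in which the jaws open and shut, and the axes are right-handed (so a half turn about y gives the same grasp; the last joint's range is limited). The gripper opens to 88 mm and grips with 3 to 60 N. Pads are 18 mm wide; open, the fingers measure 123 mm over their backs; the gripper's body (75 mm by 187 mm) begins 45 mm behind the grasp point.
Start: joints at [0.923, 0.181, 1.607, -0, 1.354, -0.206], TCP at [245.842, 519.81, 238.714] pointing down, gripper open.
Joint ranges: [-2.99, 2.99], [-0.89, 2.07], [0.3, 2.58], [-1.14, 4.28], [0, 2.63], [-3.12, 3.12]. Speed limits (rad/s): [2.57, 2.57, 3.01, 3.14, 3.14, 3.14].

INTERFACE

Orientations are given as a unit quaternion [x, y, z, w].
In Python, from workcell import * gives the robot as it stands. The module is installed in compiled form; this text tells all that it offers.
- The arm moves only by the shell command python3 -m creep 'ROWS'. ROWS is JSON, a list of rows, each a list of 7 numbers: the shift along the tool's x, y, z in cm, then the turn, a rotation vector about the tool's x, y, z in rad, then the gripper command: -1 is shut, 1 is fully open, values between are in proportion. A call has 1 to 12 rows; each row shifts and turns the pose as measured when the row begins, along the tool's axes as they then stand; what a row does not reach is not made up. A row lasts 1/10 s, in which the tool goes at most 50 mm and 8.59 degrees, less where a joint would pass 70% of its speed; a pose out of reach is approached as far as the arm can. A call with a gripper value outside its range is refused whole. The fingers move at their own pace and stop on an object; the grip force is fixed at half the most. Time passes only in rows, so rows that do not move let the fingers close. It gives the time, the measured TCP pose, the force and the opening at its end, in the units of the state.
- get_state(): the state, without advancing time (a new reading comes with each control period).
- grab_frame(name): name is "scene" or "side" or "wrist"; returns the picture (400x640x3 uint8, red, green, blue); there is no depth.
- camera_model(name): a dict with "fov_y" (degrees; the focal length in pixels is half the picture's height over the tangent of half this angle, whatever the lens; pixels are square), "cx", "cy" (the principal point, pixels), "rvec" (rotation vector, rad) and "tvec" (3), from world to camera coordinates, as OpenCV has them. Camera axes: x right, y down, z forward; pixel columns grow to the right and rows downward; lengths in mm; the calibration is good to about 2 mm. A picture is of the moment at which its call begins: read the wrist's pose just before it. camera_model takes no time and is no camera call; for the wrist camera it gives the pose at the moment of the call.
- job_done(): hands the job in, once; it reports no verdict.
The state is a dict: "t": time; "joint_positions": joint angles; "dq": joint speeds; "joint_torque": joint torques, N m; "tcp_pos": TCP position; "ee_rot": TCP orientation; "ft_force": force on the tool from outside, world axes, zero at the start; "ft_torque": the same for the moment, N m; "gripper_width": finger opening in mm.
Only numpy, scipy, OpenCV 4.12 (cv2) and the standard library are available. Lean on these libraries where they do the work, as an engineer would, in place of code of your own. Each camera call takes 0.05 s, during which the arm holds its last target. There are 200 camera calls.

## Working session

There is one attempt and no reset: what is moved stays moved. The work goes in short steps, Python scripts to look and compute and a shell command to move; the robot and the scene stay as the last step left them, time stands still between calls to the robot, and variables do not carry over. Pictures are saved under pics/ and viewed, about 8 in all and at most 12, crops included, and the job is handed in when it is done.

```bash
mkdir -p pics
cat > h.py <<'E'
from workcell import *
import numpy as np, cv2
from scipy.spatial.transform import Rotation as R
def cam(n):
    m=camera_model(n); f=200/np.tan(np.radians(m['fov_y'])/2)
    return f,m['cx'],m['cy'],R.from_rotvec(m['rvec']).as_matrix(),np.array(m['tvec'])
def proj(c,P):
    f,cx,cy,Rm,t=c; q=np.atleast_2d(P)@Rm.T+t
    return np.c_[cx+f*q[:,0]/q[:,2],cy+f*q[:,1]/q[:,2]]
def ray(c,u,v):
    f,cx,cy,Rm,t=c; d=Rm.T@np.array([(u-cx)/f,(v-cy)/f,1]); return -Rm.T@t,d/np.linalg.norm(d)
def onz(c,u,v,z):
    o,d=ray(c,u,v); return o+d*(z-o[2])/d[2]
E
python3 - <<'E'
from h import *
for n in("scene","side"):
    cv2.imwrite(f"pics/{n}0.png",grab_frame(n)[:,:,::-1]); c=cam(n); print(n,ray(c,320,200),c[0])
s=get_state();print(s['t'],s['tcp_pos'],s['ee_rot'],R.from_quat(s['ee_rot']).as_matrix().round(3))
E
```

```text
scene (array([   5.14904382, -271.61305751,  764.46998414]), array([ 0.52705888,  0.43772059, -0.72842956])) 440.6940297686913
side (array([ 113.32377358, -836.58045465,  594.23696511]), array([ 0.32809106,  0.84687098, -0.41852814])) 510.46405026904097
0.1 [245.53922641 519.41074979 237.89338752] [ 0.6904312  -0.15516929  0.15470997 -0.6894143 ] [[ 0.904 -0.001  0.428]
 [-0.428 -0.001  0.904]
 [-0.    -1.    -0.002]]
```

View pics/scene0.png

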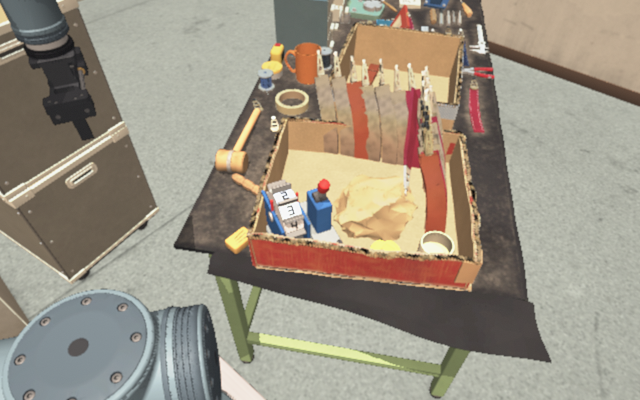

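View pics/side0.png

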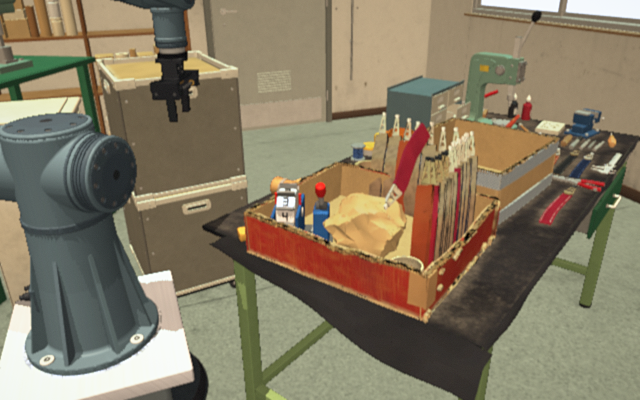

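Scene: counter at about (290,210), knob (323,186); several faces show (2, 3, 4). Side: wheel at (287,203), knob (320,189). Next I zoom both crops.

Run:
```python
from h import *
a=cv2.imread("pics/scene0.png")[165:260,220:345]; b=cv2.imread("pics/side0.png")[165:260,225:350]
cv2.imwrite("pics/crop1.png",np.vstack([cv2.resize(x,(395*2,300),interpolation=cv2.INTER_CUBIC) if 0 else cv2.resize(x,None,fx=3.15,fy=3.15,interpolation=cv2.INTER_CUBIC) for x in(a,b)]))
# red & blue blobs
for n,(y0,y1,x0,x1) in(("scene",(165,260,220,345)),("side",(165,245,225,350))):
    h=cv2.cvtColor(cv2.imread(f"pics/{n}0.png"),cv2.COLOR_BGR2HSV)[y0:y1,x0:x1]
    for nm,m in(("red",((h[...,0]<6)|(h[...,0]>174))&(h[...,1]>170)&(h[...,2]>90)),("blue",(h[...,0]>98)&(h[...,0]<118)&(h[...,1]>120))):
        k,l,st,ce=cv2.connectedComponentsWithStats(m.astype(np.uint8))
        for i in range(1,k):
            if st[i,4]>5: print(n,nm,st[i,:4]+[x0,y0,0,0],st[i,4],(ce[i]+[x0,y0]).round(1))
```

```text
scene red [318 183  11  10] 62 [322.5 188.1]
scene red [271 201   2   9] 13 [271.6 204.5]
scene red [257 241   9   4] 18 [261.1 242. ]
scene red [267 242  19   8] 67 [276.6 245.3]
scene red [286 246   4   5] 11 [288.1 247.5]
scene red [292 246   8   5] 24 [295.5 247.9]
scene red [255 248  13  12] 55 [261.9 254.3]
scene red [318 249   6   3] 9 [320.1 249.6]
scene red [323 250  14  10] 49 [330.1 254.3]
scene red [269 251   2   4] 6 [269.3 252.8]
scene red [272 252   9   6] 33 [275.5 254.9]
scene red [297 251  11   9] 41 [301.5 254.9]
scene red [337 251   8   9] 32 [341.  254.6]
scene red [293 253   3   7] 17 [293.9 256.4]
scene red [282 257   3   3] 6 [282.8 258. ]
scene red [286 258   5   2] 7 [287.9 258.7]
scene red [304 258   4   2] 6 [305.3 258.7]
scene blue [308 189  23  43] 631 [318.9 212.7]
scene blue [262 191  22  43] 248 [272.2 217.3]
scene blue [302 211   8  26] 77 [306.4 225.6]
side red [315 182  11  15] 122 [320.  189.1]
side red [275 192   2  11] 15 [275.3 196.3]
side red [299 193   2  11] 21 [299.5 198.2]
side red [248 218  37  27] 614 [264.5 233.8]
side red [286 233  34  12] 195 [299.4 240.5]
side red [246 240   2   5] 7 [246.4 242.1]
side blue [302 194   2  12] 24 [302.5 199.5]
side blue [314 204  15  36] 336 [320.5 221.7]
side blue [296 206   8  23] 118 [299.2 218.6]
side blue [271 208   4  11] 25 [273.2 213.7]
```

View pics/crop1.png

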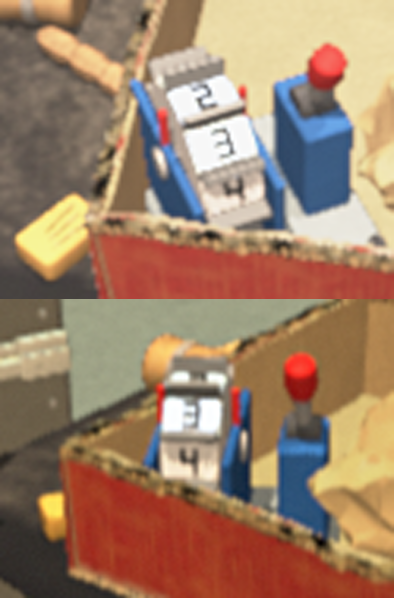

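```bash
cat >> h.py <<'E'
def tri(ps):
    A=np.zeros((3,3));b=np.zeros(3);rs=[ray(c,*p) for c,p in ps]
    for o,d in rs: M=np.eye(3)-np.outer(d,d);A+=M;b+=M@o
    X=np.linalg.solve(A,b); return X,[np.linalg.norm(np.cross(X-o,d)).round(1) for o,d in rs]
E
python3 - <<'E'
from h import *
a=cam("scene");b=cam("side")
L,e=tri([(a,(271.8,200.5)),(b,(275.3,192))]);print("L",L,e)
Rr,e=tri([(a,(296.9,193)),(b,(299.5,192.5))]);print("R",Rr,e)
K,e=tri([(a,(322.8,186)),(b,(320.3,188.8))]);print("K",K,e)
for v in(L-Rr,L-K): print("yaw of +y-90",np.degrees(np.arctan2(v[1],v[0]))-90, np.linalg.norm(v[:2]))
# also: known z 129
print(onz(a,271.8,200.5,129),onz(a,296.9,193,129),onz(b,275.3,192,129),onz(b,299.5,192.5,129))
E
```

```text
L [399.75849357 179.57792199 131.26191553] [np.float64(0.5), np.float64(0.5)]
R [448.86645769 157.07770141 130.26129211] [np.float64(0.3), np.float64(0.3)]
K [484.13606882 119.10767634 148.45337539] [np.float64(0.5), np.float64(0.5)]
yaw of +y-90 65.38375989140977 54.017146037596895
yaw of +y-90 54.37224970240385 103.80860183274012
[401.80083686 181.3951304  129.        ] [449.38194664 157.81932315 129.        ] [400.52629552 183.91375373 129.        ] [450.1500906  160.14003386 129.        ]
```

```bash
cat >> h.py <<'E'
YAW=np.radians(65.4); CX=np.array([np.cos(YAW),np.sin(YAW),0]); CY=np.array([-CX[1],CX[0],0]); O=np.array([453.5,155.3,0.])
def W(x,y,z): return O+x*CX+y*CY+np.array([0,0,z])
def hub(a,r=52,y=32): a=np.radians(a); return W(-r*np.sin(a),y,82+r*np.cos(a))
def go(x,y,z):
    s=get_state(); Rm=R.from_quat(s['ee_rot']).as_matrix(); p=np.array(s['tcp_pos'])
    q=p-O
    print('t',s['t'],'counter tcp',(q@CX).round(1),(q@CY).round(1),p[2].round(1),'F',np.round(s['ft_force'],1),'w',s['gripper_width'])
    print('shift tool cm',(Rm.T@(W(x,y,z)-p)/10).round(2),'toolx angle off -cx (rad about world z)',np.arctan2(np.cross(-CX,Rm[:,0])[2],-CX@Rm[:,0]).round(4),'tool y',Rm[:,1].round(3))
E
python3 - <<'E'
from h import *
for n in("scene","side"):
    for a in(0,36,72): print(n,a,proj(cam(n),hub(a)).round(0), ((proj(cam(n),hub(a))-([220,165] if n=="scene" else [225,165]))*3.15+([0,0] if n=="scene" else [0,299])).round(0))
go(-38,32,190)
E
python3 -m creep '[[0,0,0,0,0.15,0,-1],[0,0,0,0,0.15,0,-1],[0,0,0,0,0.15,0,-1],[0,0,0,0,0.15,0,-1],[0,0,0,0,0.15,0,-1],[0,0,0,0,0.15,0,-1],[0,0,0,0,0.15,0,-1],[0,0,0,0,0.15,0,-1],[0,0,0,0,0.15,0,-1],[0,0,0,0,0.15,0,-1],[0,0,0,0,0.06,0,-1],[0,0,0,0,0,0,-1]]'
python3 -c "
from h import *
go(-38,32,190)"
```

```text
scene 0 [[284. 196.]] [[202.  96.]]
scene 36 [[290. 209.]] [[222. 140.]]
scene 72 [[295. 225.]] [[235. 188.]]
side 0 [[287. 191.]] [[196. 380.]]
side 36 [[286. 201.]] [[192. 411.]]
side 72 [[285. 215.]] [[190. 456.]]
t 0.1 counter tcp 244.5 340.7 237.9 F [ 0.8 -0.6  0.5] w 88.44732032294567
shift tool cm [ 31.22   4.82 -27.85] toolx angle off -cx (rad about world z) 1.5583 tool y [-0.001 -0.001 -1.   ]
t: 1.3
tcp_pos: [243.0, 516.1, 231.3]
ee_rot: [0.383, -0.596, 0.599, -0.373]
ft_force: [0.2, -1.0, -0.1]
gripper_width: 0.4
t 1.3 counter tcp 240.4 341.6 231.3 F [ 0.2 -1.  -0.1] w 0.43615415188624035
shift tool cm [27.36  4.42 31.35] toolx angle off -cx (rad about world z) -0.0136 tool y [-0.008 -0.011 -1.   ]
```

The projections match 2 on top (faces at crop (202,96), (222,140), (235,188)), so five clicks are needed. Moving above the near side of the wheel.

```bash
python3 -m creep '[[2.7,0.2,3.1,0,0,0,-1],[2.7,0.2,3.1,0,0,0,-1],[2.7,0.2,3.1,0,0,0,-1],[2.7,0.2,3.1,0,0,0,-1],[2.7,0.2,3.1,0,0,0,-1],[2.7,0.2,3.1,0,0,0,-1],[2.7,0.2,3.1,0,0,0,-1],[2.7,0.2,3.1,0,0,0,-1],[2.7,0.2,3.1,0,0,0,-1],[2.7,0.2,3.1,0,0,0,-1]]'
python3 -c "
from h import *
go(-35,32,136)"
```

```text
t: 2.3
tcp_pos: [413.7, 131.2, 211.7]
ee_rot: [0.392, -0.59, 0.593, -0.383]
ft_force: [0.8, 0.7, -0.1]
gripper_width: 0.4
t 2.3 counter tcp -38.5 26.2 211.7 F [ 0.8  0.7 -0.1] w 0.4418865003588152
shift tool cm [-0.46  7.57 -0.55] toolx angle off -cx (rad about world z) 0.0185 tool y [-0.008 -0.011 -1.   ]
```

```bash
python3 -m creep '[[-0.2,2,-0.25,0,0,0,-1],[-0.2,2,-0.25,0,0,0,-1],[0,1.2,0,0,0,0,-1],[0,0,0,0,0,0,-1]]'
python3 -c "
from h import *
go(-35,32,136)
w=grab_frame('wrist')[:,:,::-1]; s=grab_frame('scene')[:,:,::-1][140:260,220:380]
s2=grab_frame('side')[:,:,::-1][120:240,220:380]
cv2.imwrite('pics/c2.png',np.vstack([w[:, :],np.hstack([cv2.resize(k,(320,200) if 0 else (266,200),interpolation=cv2.INTER_CUBIC) for k in (s,s2)]+[np.zeros((200,108,3),np.uint8)])]))
"
```

```text
t: 2.7
tcp_pos: [413.2, 130.1, 158.4]
ee_rot: [0.391, -0.59, 0.594, -0.382]
ft_force: [0.2, -0.0, 0.8]
gripper_width: 0.3
t 2.7 counter tcp -39.7 26.2 158.4 F [ 0.2 -0.   0.8] w 0.337349217665628
shift tool cm [-0.51  2.24 -0.57] toolx angle off -cx (rad about world z) 0.0152 tool y [-0.006 -0.012 -1.   ]
```

View pics/c2.png

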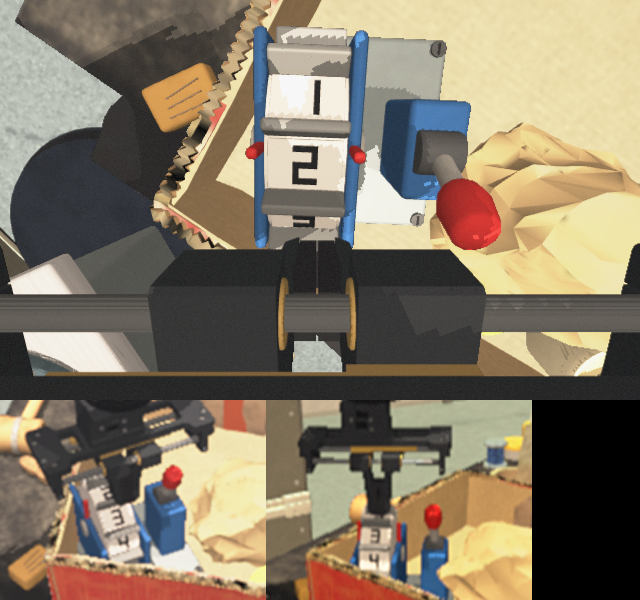

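Wrist view: 2 sits between the red pointers (255,152)/(358,156), ridges before and behind; the finger stands in line behind it. Descending and doing the first push.

```bash
python3 -m creep '[[-0.3,0.7,-0.4,0,0,0,-1],[-0.3,0.7,-0.4,0,0,0,-1],[0,0.7,0,0,0,0,-1],[0,0,0,0,0,0,-1]]'
python3 -c "
from h import *
go(6,32,137)"
```

```text
t: 3.25
tcp_pos: [411.4, 140.2, 143.7]
ee_rot: [0.39, -0.587, 0.596, -0.386]
ft_force: [-4.8, 0.1, 11.7]
gripper_width: 0.5
t 3.25 counter tcp -31.3 32.0 143.7 F [-4.8  0.1 11.7] w 0.5238392228953458
shift tool cm [-3.73  0.63  0.07] toolx angle off -cx (rad about world z) 0.0193 tool y [ 0.003 -0.014 -1.   ]
```

Upward force of 12 N: the tip landed on the ridge. Lifting, backing off and descending again.

```bash
python3 -m creep '[[0,-0.8,0,0,0,0,-1],[0.7,0,0,0,0,0,-1],[0.5,0,0,0,0,0,-1],[0,0.5,0,0,0,0,-1],[0,0.5,0,0,0,0,-1],[0,0.5,0,0,0,0,-1],[0,0,0,0,0,0,-1]]'
python3 -c "
from h import *
go(6,32,137)"
```

```text
t: 3.95
tcp_pos: [405.0, 128.7, 134.2]
ee_rot: [0.39, -0.586, 0.596, -0.386]
ft_force: [-0.3, 0.0, 0.9]
gripper_width: 0.5
t 3.95 counter tcp -44.4 33.0 134.2 F [-0.3  0.   0.9] w 0.4575428515439486
shift tool cm [-5.03 -0.34  0.21] toolx angle off -cx (rad about world z) 0.0209 tool y [ 0.002 -0.014 -1.   ]
```

```bash
python3 -m creep '[[-0.6,-0.1,0,0,0,0,-1],[-0.6,-0.1,0,0,0,0,-1],[-0.6,-0.1,0,0,0,0,-1],[-0.6,-0.1,0,0,0,0,-1],[-0.6,-0.1,0,0,0,0,-1],[-0.6,-0.1,0,0,0,0,-1],[-0.6,-0.1,0,0,0,0,-1],[-0.6,-0.1,0,0,0,0,-1],[-0.3,-0.05,0,0,0,0,-1]]'
python3 -c "
from h import *
go(6,32,137)"
```

```text
t: 4.85
tcp_pos: [426.6, 178.1, 142.4]
ee_rot: [0.393, -0.585, 0.596, -0.384]
ft_force: [-1.6, -9.0, -2.6]
gripper_width: 0.6
t 4.85 counter tcp 9.6 34.0 142.4 F [-1.6 -9.  -2.6] w 0.5536895817468639
shift tool cm [0.35 0.55 0.19] toolx angle off -cx (rad about world z) 0.0221 tool y [-0.001 -0.019 -1.   ]
```

```bash
python3 -m creep '[[0.3,0,0,0,0,0,-1],[0.2,-1.5,0,0,0,0,-1],[0.5,-1,0,0,0,0,-1],[0,0,0,0,0,0,-1]]'
python3 -c "
from h import *
go(-44,32,135)
cv2.imwrite('pics/c3.png',grab_frame('wrist')[:,:,::-1])"
```

```text
t: 5.25
tcp_pos: [422.2, 169.9, 168.0]
ee_rot: [0.393, -0.586, 0.596, -0.385]
ft_force: [-0.0, -0.3, 0.4]
gripper_width: 0.5
t 5.25 counter tcp 0.3 34.5 168.0 F [-0.  -0.3  0.4] w 0.5314529788291444
shift tool cm [4.38 3.37 0.13] toolx angle off -cx (rad about world z) 0.0232 tool y [-0.002 -0.018 -1.   ]
```

View pics/c3.png

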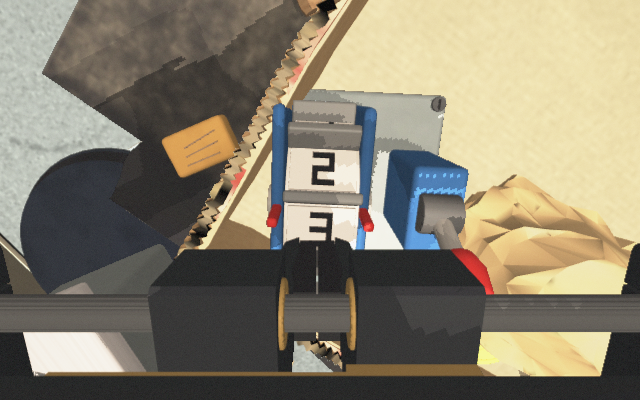

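3 is now between the pointers (275,217)/(367,220). Repeating the cycle.

```bash
python3 -m creep '[[2.2,0,0.1,0,0,0,-1],[2.1,0,0,0,0,0,-1],[0,0,0,0,0,0,-1],[0,1.5,0,0,0,0,-1],[0,1.4,0,0,0,0,-1],[0,0.2,0,0,0,0,-1],[0,0,0,0,0,0,-1]]'
python3 -c "
from h import *
go(6,32,137)"
```

```text
t: 6.0
tcp_pos: [406.7, 130.1, 135.7]
ee_rot: [0.391, -0.586, 0.596, -0.385]
ft_force: [0.4, -0.1, -0.2]
gripper_width: 0.5
t 6.0 counter tcp -42.4 32.1 135.7 F [ 0.4 -0.1 -0.2] w 0.48626917347557486
shift tool cm [-4.84 -0.2   0.11] toolx angle off -cx (rad about world z) 0.0202 tool y [ 0.001 -0.015 -1.   ]
```

```bash
python3 -m creep '[[-0.6,-0.06,0,0,0,0,-1],[-0.6,-0.06,0,0,0,0,-1],[-0.6,-0.06,0,0,0,0,-1],[-0.6,-0.06,0,0,0,0,-1],[-0.6,-0.06,0,0,0,0,-1],[-0.6,-0.06,0,0,0,0,-1],[-0.6,-0.06,0,0,0,0,-1],[-0.6,-0.06,0,0,0,0,-1]]'
python3 -c "
from h import *
go(6,32,137)"
python3 -m creep '[[0.3,0,0,0,0,0,-1],[0.2,-1.5,0,0,0,0,-1],[0.5,-1,0,0,0,0,-1],[2.1,0,0,0,0,0,-1],[2.1,0,0,0,0,0,-1],[0,0,0,0,0,0,-1]]'
python3 -c "
from h import *
go(-43,32,135)
w=grab_frame('wrist')[:,:,::-1]
cv2.imwrite('pics/c4.png',w)"
```

```text
t: 6.8
tcp_pos: [428.4, 177.2, 142.6]
ee_rot: [0.391, -0.585, 0.597, -0.385]
ft_force: [-2.6, -7.9, -2.9]
gripper_width: 0.7
t 6.8 counter tcp 9.5 32.0 142.6 F [-2.6 -7.9 -2.9] w 0.7277891918214047
shift tool cm [ 0.34  0.56 -0.02] toolx angle off -cx (rad about world z) 0.0209 tool y [ 0.003 -0.019 -1.   ]
t: 7.4
tcp_pos: [407.5, 129.8, 169.9]
ee_rot: [0.391, -0.585, 0.596, -0.387]
ft_force: [0.3, 0.5, -0.4]
gripper_width: 0.4
t 7.4 counter tcp -42.3 31.2 169.9 F [ 0.3  0.5 -0.4] w 0.4342770767235818
shift tool cm [ 0.02  3.49 -0.12] toolx angle off -cx (rad about world z) 0.0236 tool y [ 0.004 -0.017 -1.   ]
```

View pics/c4.png

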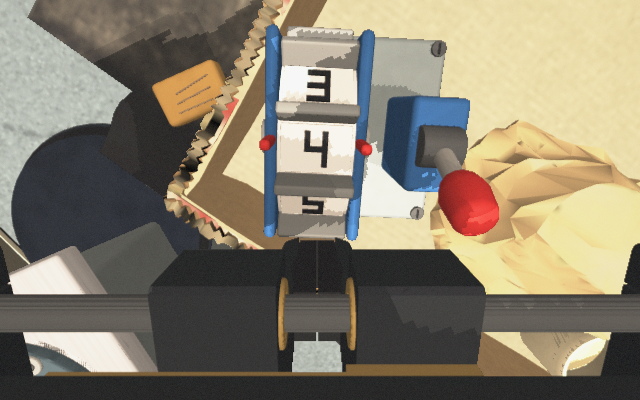

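4 is between the pointers (267,145)/(365,149). The cycle is reliable, so I repeat it, looking again at the end.

```bash
python3 -m creep '[[0,1.6,0,0,0,0,-1],[0,1.5,0,0,0,0,-1],[0,0.2,0,0,0,0,-1],[0,0,0,0,0,0,-1],[-0.6,-0.06,0,0,0,0,-1],[-0.6,-0.06,0,0,0,0,-1],[-0.6,-0.06,0,0,0,0,-1],[-0.6,-0.06,0,0,0,0,-1],[-0.6,-0.06,0,0,0,0,-1],[-0.6,-0.06,0,0,0,0,-1],[-0.6,-0.06,0,0,0,0,-1],[-0.6,-0.06,0,0,0,0,-1]]'
python3 -c "
from h import *
go(6,32,137)"
python3 -m creep '[[0.3,0,0,0,0,0,-1],[0.2,-1.5,0,0,0,0,-1],[0.5,-1,0,0,0,0,-1],[2.1,0,0,0,0,0,-1],[2.1,0,0,0,0,0,-1],[0,0,0,0,0,0,-1]]'
python3 -c "
from h import *
go(-43,32,135)
w=grab_frame('wrist')[:,:,::-1]
cv2.imwrite('pics/c5.png',w[:250,200:520])"
```

```text
t: 8.65
tcp_pos: [432.0, 178.4, 145.2]
ee_rot: [0.389, -0.583, 0.598, -0.388]
ft_force: [-3.7, -9.9, 2.6]
gripper_width: 1.0
t 8.65 counter tcp 12.1 29.2 145.2 F [-3.7 -9.9  2.6] w 0.9839732276196709
shift tool cm [ 0.59  0.82 -0.31] toolx angle off -cx (rad about world z) 0.0226 tool y [ 0.011 -0.018 -1.   ]
t: 9.25
tcp_pos: [411.5, 131.5, 172.8]
ee_rot: [0.388, -0.583, 0.598, -0.391]
ft_force: [0.7, 0.9, 0.1]
gripper_width: 0.2
t 9.25 counter tcp -39.1 28.3 172.8 F [0.7 0.9 0.1] w 0.2473236442718355
shift tool cm [ 0.34  3.78 -0.46] toolx angle off -cx (rad about world z) 0.0253 tool y [ 0.014 -0.016 -1.   ]
```

View pics/c5.png

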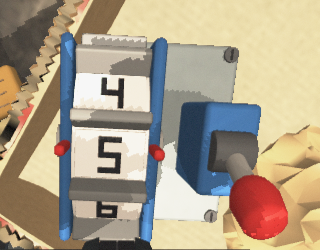

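5 is between the pointers. Next click, with the small drift corrected.

```bash
python3 -m creep '[[0.4,1.5,-0.5,0,0,0,-1],[0,1.6,0,0,0,0,-1],[0,0.4,0,0,0,0,-1],[0,0,0,0,0,0,-1]]'
python3 -c "
from h import *
go(6,32,137)"
```

```text
t: 9.7
tcp_pos: [408.4, 131.4, 138.4]
ee_rot: [0.386, -0.583, 0.598, -0.392]
ft_force: [0.6, -0.3, 0.1]
gripper_width: 0.2
t 9.7 counter tcp -40.5 31.0 138.4 F [ 0.6 -0.3  0.1] w 0.17919975458704157
shift tool cm [-4.65  0.12  0.01] toolx angle off -cx (rad about world z) 0.0235 tool y [ 0.019 -0.013 -1.   ]
```

```bash
python3 -m creep '[[-0.5,0.1,0,0,0,0,-1],[-0.6,0,0,0,0,0,-1],[-0.6,-0.02,0,0,0,0,-1],[-0.6,-0.02,0,0,0,0,-1],[-0.6,-0.02,0,0,0,0,-1],[-0.6,-0.02,0,0,0,0,-1],[-0.6,-0.02,0,0,0,0,-1],[-0.4,-0.02,0,0,0,0,-1]]'
python3 -c "
from h import *
go(6,32,137)"
python3 -m creep '[[0.3,0,0,0,0,0,-1],[0.2,-1.5,0,0,0,0,-1],[0.5,-1,0,0,0,0,-1],[2.1,0,0,0,0,0,-1],[2.1,0,0,0,0,0,-1],[0,0,0,0,0,0,-1]]'
python3 -c "
from h import *
go(-43,32,135)
w=grab_frame('wrist')[:,:,::-1]
cv2.imwrite('pics/c6.png',w[:250,200:520])"
```

```text
t: 10.5
tcp_pos: [429.3, 175.9, 141.3]
ee_rot: [0.386, -0.581, 0.599, -0.392]
ft_force: [-1.1, -6.3, -1.8]
gripper_width: 0.2
t 10.5 counter tcp 8.6 30.5 141.3 F [-1.1 -6.3 -1.8] w 0.1590833660433951
shift tool cm [ 0.26  0.42 -0.16] toolx angle off -cx (rad about world z) 0.0243 tool y [ 0.021 -0.017 -1.   ]
t: 11.1
tcp_pos: [407.6, 127.8, 167.8]
ee_rot: [0.386, -0.581, 0.599, -0.394]
ft_force: [0.1, 0.0, -0.1]
gripper_width: 0.4
t 11.1 counter tcp -44.1 30.2 167.8 F [ 0.1  0.  -0.1] w 0.40088354004651733
shift tool cm [-0.14  3.28 -0.26] toolx angle off -cx (rad about world z) 0.0269 tool y [ 0.022 -0.015 -1.   ]
```

View pics/c6.png

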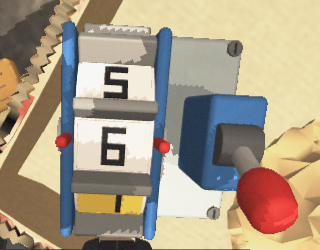

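6 is on top with the yellow face next. Last click, by the same path.

```bash
python3 -m creep '[[0,1.5,-0.2,0,0,0,-1],[0,1.4,0,0,0,0,-1],[0,0.2,0,0,0,0,-1],[0,0,0,0,0,0,-1]]'
python3 -m creep '[[-0.6,0.05,0,0,0,0,-1],[-0.6,0,0,0,0,0,-1],[-0.6,-0.02,0,0,0,0,-1],[-0.6,-0.02,0,0,0,0,-1],[-0.6,-0.02,0,0,0,0,-1],[-0.6,-0.02,0,0,0,0,-1],[-0.6,-0.02,0,0,0,0,-1],[-0.5,-0.02,0,0,0,0,-1]]'
python3 -c "
from h import *
go(6,32,137)"
python3 -m creep '[[0.3,0,0,0,0,0,-1],[0.2,-1.5,0,0,0,0,-1],[0.5,-1.5,0,0,0,0,-1],[2.1,-0.5,0,0,0,0,-1],[2.1,0,0,0,0,0,-1],[0,0,0,0,0,0,-1]]'
python3 -c "
from h import *
go(-60,-44,185)
w=grab_frame('wrist')[:,:,::-1]
cv2.imwrite('pics/c7.png',w[:250,200:520])"
```

```text
t: 11.55
tcp_pos: [409.2, 130.2, 137.7]
ee_rot: [0.384, -0.581, 0.599, -0.395]
ft_force: [-0.7, 0.8, 0.1]
gripper_width: 0.2
t: 12.35
tcp_pos: [430.5, 175.9, 141.3]
ee_rot: [0.385, -0.579, 0.601, -0.395]
ft_force: [-1.6, -8.7, -3.1]
gripper_width: 0.3
t 12.35 counter tcp 9.2 29.5 141.3 F [-1.6 -8.7 -3.1] w 0.34270510599508053
shift tool cm [ 0.31  0.42 -0.27] toolx angle off -cx (rad about world z) 0.0258 tool y [ 0.029 -0.018 -0.999]
t: 12.95
tcp_pos: [408.5, 129.2, 177.4]
ee_rot: [0.385, -0.579, 0.6, -0.396]
ft_force: [0.5, 0.3, -0.5]
gripper_width: 0.1
t 12.95 counter tcp -42.4 30.0 177.4 F [ 0.5  0.3 -0.5] w 0.13031980454573375
shift tool cm [ 1.97 -0.52  7.37] toolx angle off -cx (rad about world z) 0.0286 tool y [ 0.029 -0.015 -0.999]
```

View pics/c7.png

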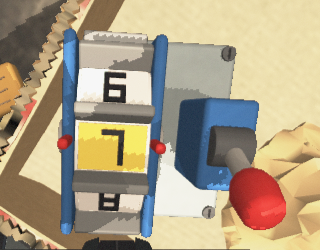

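Yellow 7 sits between the pointers. Moving behind the lever knob.

```bash
python3 -m creep '[[1,-0.2,2.4,0,0,0,-1],[1,-0.2,2.4,0,0,0,-1],[0,0,2.4,0,0,0,-1],[0,0,0,0,0,0,-1],[0,1.8,0,0,0,0,-1],[0,1.8,0,0,0,0,-1],[0,0.5,0,0,0,0,-1],[0,0,0,0,0,0,-1]]'
python3 -c "
from h import *
go(0,-44,142)"
```

```text
t: 13.8
tcp_pos: [471.2, 87.5, 141.6]
ee_rot: [0.383, -0.581, 0.598, -0.398]
ft_force: [-0.4, 0.6, -0.5]
gripper_width: 0.3
t 13.8 counter tcp -54.3 -44.4 141.6 F [-0.4  0.6 -0.5] w 0.32553266737463543
shift tool cm [-5.43 -0.02  0.12] toolx angle off -cx (rad about world z) 0.0293 tool y [ 0.031 -0.009 -0.999]
```

```bash
python3 -m creep '[[-0.6,0,0,0,0,0,-1],[-0.6,0,0,0,0,0,-1],[-0.6,0,0,0,0,0,-1],[-0.6,0,0,0,0,0,-1],[-0.6,0,0,0,0,0,-1],[-0.6,0,0,0,0,0,-1],[-0.6,0,0,0,0,0,-1],[-0.6,0,0,0,0,0,-1]]'
python3 -c "
from h import *
go(5,-44,142)"
```

```text
t: 14.6
tcp_pos: [493.3, 134.9, 145.7]
ee_rot: [0.382, -0.578, 0.6, -0.399]
ft_force: [0.7, -4.0, -1.6]
gripper_width: 0.3
t 14.6 counter tcp -2.0 -44.7 145.7 F [ 0.7 -4.  -1.6] w 0.27921636363871427
shift tool cm [-0.7   0.37 -0.06] toolx angle off -cx (rad about world z) 0.0301 tool y [ 0.037 -0.012 -0.999]
```

```bash
python3 -m creep '[[-0.4,0.1,0,0,0,0,-1],[-0.3,0.1,0,0,0,0,-1],[-0.2,0,0,0,0,0,-1]]'; python3 -m creep '[[-0.3,0,0,0,0,0,-1],[-0.2,0,0,0,0,0,-1]]'
python3 -c "
from h import *
go(5,-44,142)"
```

```text
t: 14.9
tcp_pos: [496.3, 140.9, 144.1]
ee_rot: [0.386, -0.576, 0.601, -0.397]
ft_force: [-8.5, -16.7, 10.5]
gripper_width: 0.1
t: 15.1
tcp_pos: [496.2, 140.7, 144.3]
ee_rot: [0.39, -0.574, 0.603, -0.393]
ft_force: [-5.6, -11.6, 8.5]
gripper_width: 0.5
t 15.1 counter tcp 4.5 -44.9 144.3 F [ -5.6 -11.6   8.5] w 0.4698939005762538
shift tool cm [-0.06  0.22 -0.1 ] toolx angle off -cx (rad about world z) 0.0325 tool y [ 0.026 -0.031 -0.999]
```

Force rose to ~19 N with no further travel: at the stop. Backing off and looking.

```bash
python3 -m creep '[[-0.2,0,0,0,0,0,-1],[-0.1,0,0,0,0,0,-1],[0.5,0,0,0,0,0,-1],[1.5,-0.5,0,0,0,0,-1],[2,-1.5,0,0,0,0,-1],[2,-1.5,0,0,0,0,-1],[1,-1,0,0,0,0,-1],[0,0,0,0,0,0,-1],[0,0,0,0,0,0,-1]]'
python3 - <<'E'
from h import *
go(-60,-44,200)
w=grab_frame('wrist')[:,:,::-1]; 
c=[]
for n in("scene","side"):
    im=grab_frame(n)[:,:,::-1]; cv2.imwrite(f"pics/{n}_end.png",im); c.append(cv2.resize(im[140:270,220:460],None,fx=1.33,fy=1.33,interpolation=cv2.INTER_CUBIC))
    for q in(0.8,0.88,1.0): print(n,q,proj(cam(n),W(55*np.sin(q-.5),-44,97+55*np.cos(q-.5))).round(1))
    h=cv2.cvtColor(im,cv2.COLOR_BGR2HSV)[165:215,305:350]; m=((h[...,0]<6)|(h[...,0]>174))&(h[...,1]>170)&(h[...,2]>90)
    y,x=np.nonzero(m); print(n,'knob',x.mean()+305,y.mean()+165,len(x),x.min()+305,x.max()+305,y.min()+165,y.max()+165)
b=np.hstack(c); cv2.imwrite("pics/c8.png",np.vstack([w,b[:, :640]if b.shape[1]>=640 else cv2.copyMakeBorder(b,0,0,0,640-b.shape[1],0)]))
E
```

```text
t: 16.0
tcp_pos: [464.4, 75.9, 191.2]
ee_rot: [0.392, -0.576, 0.602, -0.391]
ft_force: [-0.3, 0.1, 0.2]
gripper_width: 0.3
t 16.0 counter tcp -67.7 -43.0 191.2 F [-0.3  0.1  0.2] w 0.30813030396537866
shift tool cm [-0.74 -0.89  0.15] toolx angle off -cx (rad about world z) 0.0323 tool y [ 0.018 -0.032 -0.999]
scene 0.8 [[315.7 173.7]]
scene 0.88 [[314.9 172.9]]
scene 1.0 [[313.7 172.1]]
scene knob 314.5593220338983 175.27118644067798 59 309 319 167 179
side 0.8 [[321.5 182.1]]
side 0.88 [[321.6 182. ]]
side 1.0 [[321.7 182.1]]
side knob 321.93023255813955 183.80232558139534 86 317 326 177 189
```

View pics/c8.png

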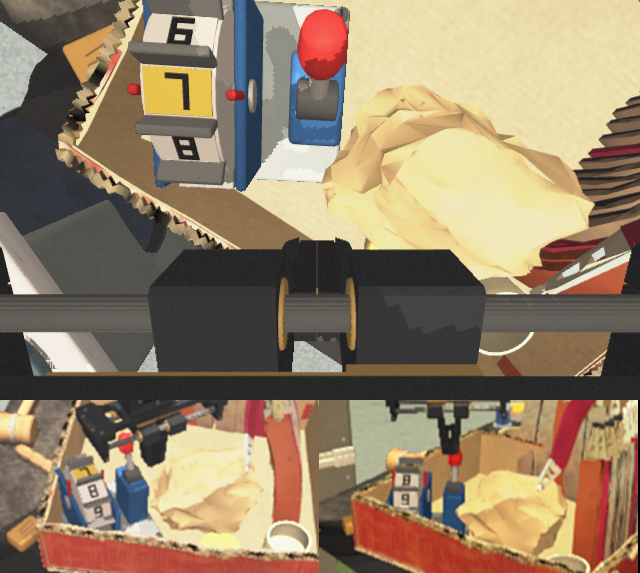

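Wrist: yellow 7 between the pointers; knob leans away, centre about (323,45). I check the lever angle with the wrist view's numbers.

Run:
```python
from h import *
c=cam('wrist'); im=grab_frame('wrist')[:,:,::-1]
h=cv2.cvtColor(im,cv2.COLOR_BGR2HSV)[:110,100:360]; m=((h[...,0]<6)|(h[...,0]>174))&(h[...,1]>150)&(h[...,2]>60)
k,l,st,ce=cv2.connectedComponentsWithStats(m.astype(np.uint8))
for i in range(1,k):
    if st[i,4]>40: print(st[i,:4]+[100,0,0,0],(ce[i]+[100,0]).round(1))
print('pointers',proj(c,[W(0,59,129),W(0,5,129)]).round(1),'axle',proj(c,W(0,-44,97)).round(1))
for q in(.7,.8,.88,.95,1.0): print(q,*[proj(c,W(r*np.sin(q-.5),-44,97+r*np.cos(q-.5))).round(1) for r in(38,55,72)])
```

```text
[298  10  51  71] [323.6  44.5]
[108  54  13  14] [114.6  59.7]
[128  84  13  11] [134.2  88.9]
[227  90  18  11] [235.   95.4]
pointers [[133.7  94.8]
 [232.6  98.3]] axle [[318.7 100.9]]
0.7 [[321.5  87.1]] [[323.2  79. ]] [[325.2  69.1]]
0.8 [[321.7  80. ]] [[323.5  67.7]] [[325.6  52.7]]
0.88 [[321.9  74.5]] [[323.7  59. ]] [[325.9  40.1]]
0.95 [[322.   69.8]] [[323.8  51.6]] [[326.1  29.6]]
1.0 [[322.   66.7]] [[323.9  46.6]] [[326.2  22.4]]
```

The knob fits about 0.97–1.0 rad, so the lever is at its stop. The gripper is clear; handing in.

```bash
python3 -c "
from workcell import *
print(job_done()); print(get_state()['t'])"
```

```text
the job is handed in; nothing more can be done
None
the job is handed in; nothing more can be done
```

The counter is set to 7 and the start lever is at its far stop. I handed the job in at about 16 s of the 53 s allowed; the hand-in reports no verdict.

- **Wheel:** it started at 2. I pushed it up with the closed fingers one click at a time, and each digit was confirmed in the wrist picture. The last picture shows the yellow 7 centred between the red pointers.
- **Lever:** I threw it only after the 7 was seen on top. The push met the stop at about 19 N with no further travel. The knob's position in the wrist picture fits 0.95 to 1.0 rad. The scene and side pictures fitted the knob only to 2–3 pixels and could not settle the angle.
- **Bystanders:** the fingers never went near the tin, pot, wax or slicker, and they look unmoved in the last pictures. I did not measure their positions.
- **One slip:** on the first descent the fingertip landed on a ridge with about 12 N. I lifted and backed off, and the wheel was not turned past any digit.
- **Final state:** the gripper was clear of everything at hand-in, and the wrist force read close to zero.

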